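# Clear the table after dominoes

### The job

The game is over, so clear the table: lay the two loose dominoes face up in the empty bay of the wooden case, each flat on the bay's floor and not on top of one another, and put both dice in the red bowl. Stack the small lidded box on the large one, lengthwise the same way, with its four feet fully down in the recesses of the large box's lid. Leave the coffee cup and the amber glass standing where they are.

Things in the scene. Friction and masses are not known exactly. Their poses are not given: they have to be found in the camera images.
- domino_six: loose black acrylic domino, 50 x 25 x 10 mm (x, y, z), 18 g, lying face up on the table with six pips on each half of its white-marked face; origin at the centre of its underside, x along its length, z up out of its face
- domino_one: loose black acrylic domino, 50 x 25 x 10 mm (x, y, z), 18 g, lying face up on the table with one pip on each half of its white-marked face; origin at the centre of its underside, x along its length, z up out of its face
- die_large: loose white die, a 24 mm cube with black pips, about 14 g, resting on the table; origin at the centre of the cube (12 mm above the table), axes along its edges; the larger of the two dice
- die_small: loose white die, a 16 mm cube with black pips, about 10 g, resting on the table; origin at the centre of the cube (8 mm above the table), axes along its edges; the smaller of the two dice
- small_box: loose small closed plastic box, 45 mm high, about 140 g: grey lid (top 11 mm) 92 (x) x 58 mm (y), white body 88 x 54 mm. Four round corner feet, 5 mm high, 9 mm across tapering to 6.4 mm at the tip, centred at x = +-34, y = +-17 mm; dark squares on the lid above them. Origin: centre of the underside at foot-tip level, x lengthwise; a half turn makes no difference
- case: wooden domino case, fixed. Origin: underside, below the centre of the empty bay, which is 95 (x) x 150 mm (y) inside, floor 6 mm and wall tops 24 mm above the origin, walls 6 mm thick. Beyond its +x wall a full strip 27 mm wide holds stacked pairs of dominoes (part of the case, tops at 23 mm); beyond that the open flap lid slopes down to the table and does not move
- bowl: small red plastic bowl, open, fixed to the table; rim outer diameter 130 mm at a height of 42 mm, wall 3 mm, narrowing towards the bottom, inner floor 4 mm above the origin. Origin at the centre of its underside
- large_box: large closed plastic box, fixed, white with a grey lid, 114 (x) x 82 mm (y), 45 mm high. In the lid four dark-floored square recesses, 14 x 14 mm, 6 mm deep, bevelled, centred at x = +-34, y = +-17 mm, take the small box's feet: fully down, its foot tips are 40 mm above this origin. Origin: centre of the underside, x lengthwise; a half turn makes no difference
- cup: bystander: white ceramic coffee mug with a handle, rim radius 38 mm, 65 mm high, loose; origin at the centre of its underside. To be left alone
- glass: bystander: empty amber glass tumbler, rim radius 34 mm, 85 mm high, loose; origin at the centre of its underside. To be left alone

How it is judged:
By the outcome, as a careful person would: the job done as asked, in the order asked, and still so for the second after the job is handed in, with the robot touching nothing.
It also fails if it takes over 120 s, if anything falls off the work surface, if the arm or the gripper's body presses on something with over 40 N, if the wrist force passes 120 N, or if a joint passes its speed limit or range.

### The arm

A 6-joint arm with a two-finger parallel gripper is mounted at the origin on the work surface. World frame = base frame: x ahead of the robot, y to its left, z up, the work surface at z = 0. Lengths are in m, angles in rad, forces in N, time in s.
With the tool pointing down it reaches from about 0.35 to 0.975 m from the base axis. Payload 4.9 kg.
Tool frame: the origin (TCP) lies at the very end of the fingers, on their centre line; the grasp point (between the pads) lies 19 mm behind it (robot.grip_depth is the distance from the TCP to the grasp point, in m); z points along the fingers, y is the direction in which the jaws open and shut (so a half turn about z gives the same grasp; the last joint's range is limited). The gripper opens to 85 mm and grips with 20 to 120 N. Pads are 22 mm wide; open, the fingers measure 114 mm over their backs; the gripper's body (76 mm by 85 mm) begins 54 mm behind the grasp point. The pads swing forward as they close: fully open they stand 13 mm farther back than shut.
Start: joints at [-1.445, 0.053, 1.613, -0, 1.476, -0.119], TCP at [0.151, -0.606, 0.231] pointing down, gripper open.
Joint ranges: [-3.01, 3.01], [-1.01, 2.22], [0.06, 2.58], [-1.02, 4.17], [0.09, 2.62], [-3.14, 3.14]. Speed limits (rad/s): [2.57, 2.57, 3.14, 3.14, 3.14, 3.14].

### API

Orientations are given as a unit quaternion [w, x, y, z].
In Python, from station import robot gives the robot as it stands. The module is installed in compiled form; this text tells all that it offers.
- The arm moves only by the shell command python3 -m crank 'ROWS' [FORCE]. ROWS is JSON, a list of rows, each an object with "travel": the shift along the tool's x, y, z in cm, a list of three; "turn": the turn, a rotation vector about the tool's x, y, z in degrees, a list of three; "hand": the opening, from -1 (shut) to 1 (fully open). In form: [{"travel": [dx, dy, dz], "turn": [wx, wy, wz], "hand": hand}, ...]. A call has 1 to 20 rows; each row is the pose to reach, as a shift and turn from the pose commanded when the call began, along the tool's axes at that moment; what a row does not reach only later rows make up. A row lasts 1/8 s, in which the tool goes at most 62.5 mm and 10.7 degrees, less where a joint would pass 70% of its speed; a pose out of reach is approached as far as the arm can. A call with a gripper value outside its range is refused whole. The fingers move at their own pace and stop on an object; FORCE is the grip in N (left out, the last holds). Time passes only in rows, so rows that repeat a pose let the fingers close. It gives the time, the measured TCP pose, the force and the opening at its end, in the units of the state.
- robot.get_state(): the state, without advancing time (a new reading comes with each control period).
- robot.read_camera(name): name is "scene" or "top"; returns a dict with "image" (384x512x3 uint8, blue, green, red), "range_z" (384x512 float32, m along the optical axis (not along the pixel's ray), 0 where there is no reading), "fx", "fy", "cx", "cy" (pixels), "xyz" and "rotation" of the camera in the world. Camera axes: x right, y down, z forward; pixel columns grow to the right and rows downward; lengths in m; the calibration is good to about 2 mm. A picture is of the moment at which its call begins.
- robot.hand_in(): hands the job in, once; it reports no verdict.
The state is a dict: "time_s": time; "qpos": joint angles; "qvel": joint speeds; "joint_efforts": joint torques, N m; "ee_pos": TCP position; "orientation": TCP orientation; "wrist_force": force on the tool from outside, world axes, zero at the start; "ft_torque": the same for the moment, N m; "gripper_width": finger opening in m.
Only numpy, scipy, OpenCV 4.12 (cv2) and the standard library are available. Lean on these libraries where they do the work, as an engineer would, in place of code of your own. Each camera call takes 0.05 s, during which the arm holds its last target.

## Working session

There is one attempt and no reset: what is moved stays moved. The work goes in short steps, Python scripts to look and compute and a shell command to move; the robot and the scene stay as the last step left them, time stands still between calls to the robot, and variables do not carry over. Pictures are saved under pics/ and viewed, and the job is handed in when it is done.

```bash
mkdir -p pics; ls
python3 - <<'E'
from station import robot
import cv2,numpy as np
s=robot.get_state();print(s)
for n in ("scene","top"):
    c=robot.read_camera(n);cv2.imwrite(f"pics/{n}0.png",c["image"]);np.savez(f"{n}0.npz",**c)
    print(n,c["fx"],c["fy"],c["cx"],c["cy"],c["xyz"],c["rotation"])
E
```

```text
pics
{'time_s': 0.0, 'qpos': array([-1.44500303e+00,  5.33191717e-02,  1.61428765e+00, -2.23336129e-05,
        1.47599762e+00, -1.19014004e-01]), 'qvel': array([-0.00068722, -0.00112911, -0.00165916, -0.00055651, -0.00177456,
       -0.00047519]), 'joint_efforts': array([ 4.84518150e-04, -3.93687236e+01, -3.70177674e+01,  1.75845565e-05,
        7.17350253e-03, -1.05603453e-05]), 'ee_pos': array([ 0.15138835, -0.60574899,  0.23009017]), 'orientation': array([-1.00585083e-03,  9.92517389e-01,  1.22099224e-01, -1.45251551e-05]), 'wrist_force': array([ 0.05978433, -0.66178567, -0.71746336]), 'ft_torque': array([ 0.04142232,  0.0091524 , -0.00898049]), 'gripper_width': 0.08519992029828768}
scene 449.7667483982636 449.7667483982636 250.05513615544456 191.13745189212986 [1.20540362 0.42792894 1.03241082] [-0.17275646  0.45400003  0.82018606 -0.30221515]
top 402.10179547533755 402.10179547533755 256.9869376878116 194.21129026102054 [0.28589453 0.00671547 1.18218031] [-0.06358258  0.71456196 -0.69319671  0.06954703]
```

View pics/scene0.png

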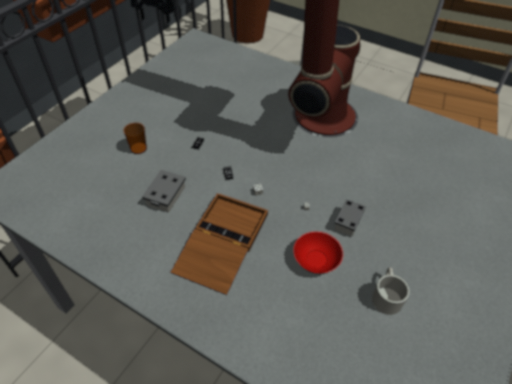

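View pics/top0.png

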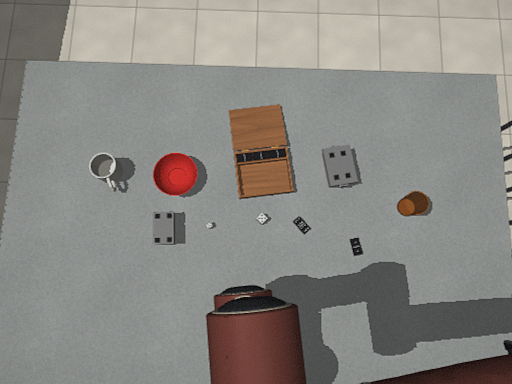

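The scene view shows every object on the table. In the top view the dominoes are at about (302,225) and (356,246), the dice at (263,218) and (210,225), the small box at (164,228) and the large box at (340,166). The case is at (265,178) and the bowl at (176,174). I'll enlarge these regions to measure them.

```bash
cat > h.py <<'E'
import numpy as np,cv2
from scipy.spatial.transform import Rotation as R
def q2R(q): return R.from_quat([q[1],q[2],q[3],q[0]]).as_matrix()
def px2w(c,u,v,z):
    d=q2R(c["rotation"])@np.array([(u-c["cx"])/c["fx"],(v-c["cy"])/c["fy"],1.])
    o=np.array(c["xyz"]); return o+d*(z-o[2])/d[2]
def w2px(c,p):
    p=q2R(c["rotation"]).T@(np.array(p)-c["xyz"]); return p[0]/p[2]*c["fx"]+c["cx"],p[1]/p[2]*c["fy"]+c["cy"]
def cloud(c):
    z=c["range_z"];v,u=np.indices(z.shape)
    P=np.stack([(u-c["cx"])/c["fx"]*z,(v-c["cy"])/c["fy"]*z,z],-1)@q2R(c["rotation"]).T+c["xyz"]
    P[z==0]=np.nan; return P
def rect(im,c,x0,x1,y0,y1,z,k):
    # orthorectified at height z: rows x descending, cols y descending ; k px per mm
    H=int((x1-x0)*1000*k);W=int((y1-y0)*1000*k)
    src=np.float32([w2px(c,(x,y,z)) for x,y in ((x1,y1),(x1,y0),(x0,y0),(x0,y1))])
    M=cv2.getPerspectiveTransform(src,np.float32([(0,0),(W,0),(W,H),(0,H)]))
    return cv2.warpPerspective(im,M,(W,H),flags=cv2.INTER_CUBIC)
E
python3 - <<'E'
from h import *
c=np.load("top0.npz");im=c["image"]
P=cloud(c)
for n,(u,v) in dict(six=(302,225),one=(356,246),dl=(263,218),ds=(210,225),sb=(164,228),lb=(340,166),bay=(265,180),bowl=(176,174),cup=(103,166),glass=(412,204),tab=(330,230)).items(): print(n,P[v,u].round(4))
cv2.imwrite("pics/crop1.png",cv2.resize(im[95:260,220:380],None,fx=4.8,fy=3.6*4.8/4.8,interpolation=cv2.INTER_CUBIC) if 0 else cv2.resize(im[140:260,220:380],None,fx=5,fy=5,interpolation=cv2.INTER_CUBIC))
cv2.imwrite("pics/crop2.png",cv2.resize(im[140:260,80:240],None,fx=5,fy=5,interpolation=cv2.INTER_CUBIC))
E
```

```text
six [ 0.4221 -0.1344  0.01  ]
one [ 0.3658 -0.2923  0.0081]
dl [ 0.4376 -0.0194  0.0225]
ds [0.4132 0.134  0.0158]
sb [0.3972 0.2593 0.0487]
lb [ 0.594  -0.2395  0.0471]
bay [ 0.5551 -0.0227  0.0036]
bowl [0.565  0.2451 0.004 ]
cup [0.5832 0.4666 0.0021]
glass [ 0.4953 -0.4621  0.0061]
tab [ 0.4108 -0.2181  0.0013]
```

View pics/crop1.png

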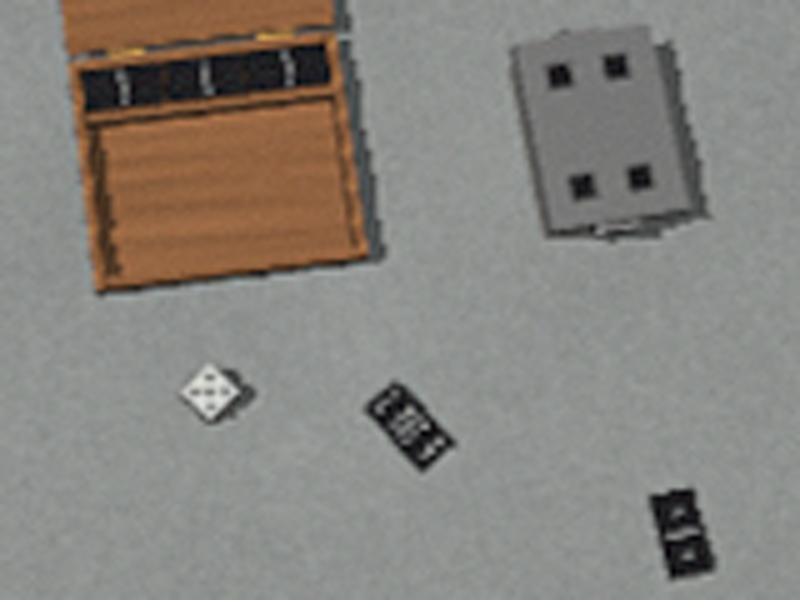

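View pics/crop2.png

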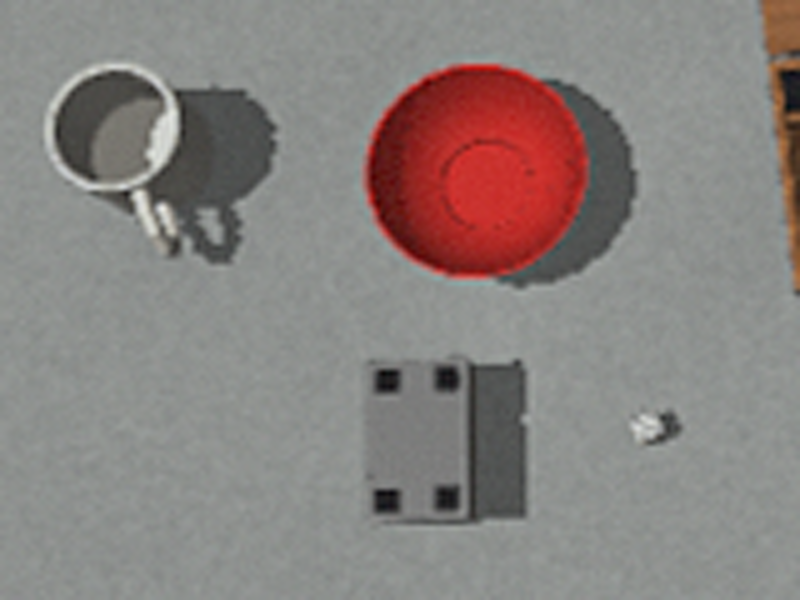

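Run:
```python
from h import *
c=np.load("top0.npz");im=c["image"]
big=cv2.resize(im,None,fx=8,fy=8,interpolation=cv2.INTER_CUBIC);g=cv2.cvtColor(big,cv2.COLOR_BGR2GRAY)
def blob(m,lo,hi,box):
    n,l,st,ce=cv2.connectedComponentsWithStats(m.astype(np.uint8))
    out=[]
    for i in range(1,n):
        u,v=(ce[i]+.5)/8-.5;a=st[i,4]/64
        if lo<a<hi and box[0]<u<box[2] and box[1]<v<box[3]: out.append((u,v,a,i))
    return out,l
def pose4(pts):
    p=np.array([q[:2] for q in pts]);ctr=p.mean(0);
    ev=np.linalg.svd(p-ctr)[2][0];print(p.round(4).tolist(),"centre",ctr.round(4),"ang long",np.degrees(np.arctan2(ev[1],ev[0])).round(2))
b,_=blob(g<55,8,60,(320,145,360,190));print(len(b),[x[2] for x in b]);pose4([px2w(c,x[0],x[1],.041) for x in b])
b,_=blob(g<55,8,60,(150,205,180,245));print(len(b),[x[2] for x in b]);pose4([px2w(c,x[0],x[1],.045) for x in b])
for n,box,z,m in (("six",(290,210,315,240),.008,g<75),("one",(345,232,368,260),.008,g<75),("dl",(255,208,272,228),.02,g>150),("ds",(204,219,215,231),.013,g>150)):
    mm=np.zeros_like(g);mm[box[1]*8:box[3]*8,box[0]*8:box[2]*8]=255;mm&=(m*255).astype(np.uint8)
    mm=cv2.morphologyEx(mm,cv2.MORPH_CLOSE,np.ones((25,25)))
    cs=max(cv2.findContours(mm,0,2)[0],key=cv2.contourArea)[:,0,:]
    w=np.array([px2w(c,(x+.5)/8-.5,(y+.5)/8-.5,z)[:2] for x,y in cs])
    r=cv2.minAreaRect((w*1000).astype(np.float32));print(n,r)
P=cloud(c)
# bowl & case
hsv=cv2.cvtColor(im,cv2.COLOR_BGR2HSV)
red=((hsv[...,0]<5)&(hsv[...,1]>170)&(hsv[...,2]>100)).astype(np.uint8);red[:,:140]=0;red[:145]=0;red[205:]=0;red[:,215:]=0
v,u=np.nonzero(red);w=np.array([px2w(c,x,y,.042) for x,y in zip(u,v)]);print("bowl",cv2.minEnclosingCircle((w[:,:2]*1000).astype(np.float32)))
for nm,X,Y,z in (("inner tl",90,123,.024),("outer tl",78,70,.024),("outer bl",100,292,.024),("outer br",370,258,.024),("outer tr",340,40,.024)):
    print(nm,px2w(c,220+(X+.5)/5-.5,140+(Y+.5)/5-.5,z)[:2].round(4))
cv2.imwrite("pics/case.png",rect(im,c,.46,.66,-.13,.09,.024,3))
```

```text
4 [np.float64(15.59375), np.float64(15.09375), np.float64(15.75), np.float64(15.671875)]
[[0.6362, -0.2492], [0.6293, -0.2158], [0.5692, -0.2625], [0.5627, -0.229]] centre [ 0.5993 -0.2392] ang long -168.83
5 [np.float64(18.765625), np.float64(15.140625), np.float64(16.015625), np.float64(14.890625), np.float64(17.046875)]
[[0.3989, 0.2317], [0.4344, 0.2486], [0.4321, 0.2825], [0.3666, 0.2439], [0.3643, 0.2777]] centre [0.3992 0.2569] ang long 5.45
six ((423.3547058105469, -133.01902770996094), (50.653202056884766, 27.31334114074707), 42.44987106323242)
one ((365.6399230957031, -292.22930908203125), (49.985740661621094, 27.793933868408203), 14.874836921691895)
dl ((437.1339111328125, -16.69547462463379), (37.491695404052734, 51.3554573059082), 72.82135009765625)
ds ((414.84075927734375, 136.52806091308594), (37.90999221801758, 26.73820686340332), 11.77450180053711)
bowl ((557.4743041992188, 241.04006958007812), 63.31448745727539)
inner tl [0.596  0.0604]
outer tl [0.6285 0.0689]
outer bl [0.4942 0.0507]
outer br [ 0.5194 -0.1072]
outer tr [ 0.6523 -0.0875]
```

View pics/case.png

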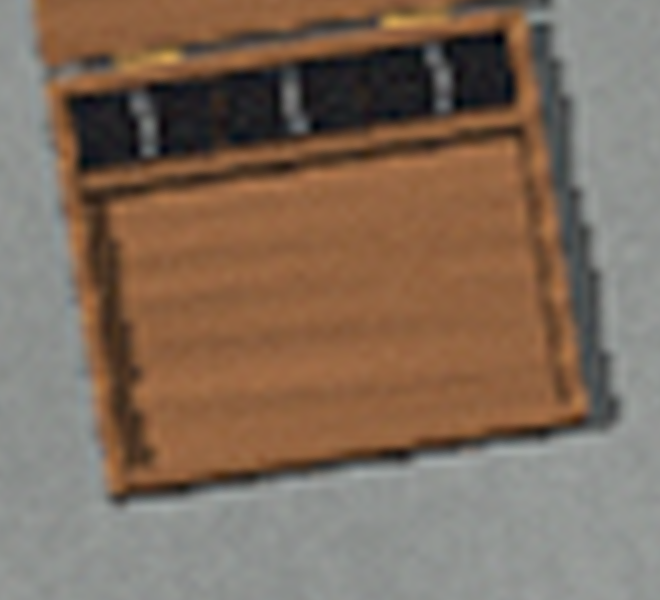

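```bash
python3 - <<'E'
from h import *
c=np.load("top0.npz");im=c["image"]
a=rect(im,c,.39,.465,-.05,.01,.024,6);b=rect(im,c,.385,.445,.1,.16,.016,7.5)
cv2.imwrite("pics/dice.png",np.hstack([a,b[:450]]))
E
cat > plan.py <<'E'
import sys,numpy as np
from h import *
from station import robot
def plan(x,y,z,yaw):
    s=robot.get_state();M=q2R(s["orientation"]);t=np.array([x,y,z])-s["ee_pos"]
    th=np.radians(yaw);T=np.array([[np.cos(th),np.sin(th),0],[np.sin(th),-np.cos(th),0],[0,0,-1]]).T
    T=np.column_stack([[np.cos(th),np.sin(th),0],[np.sin(th),-np.cos(th),0],[0,0,-1]])
    print("t",s["time_s"],"pos",s["ee_pos"].round(4),"yaw",np.degrees(np.arctan2(M[1,0],M[0,0])).round(2),"w",round(s["gripper_width"],4),"F",s["wrist_force"].round(1),"q6",s["qpos"][5].round(2))
    print("travel cm",(M.T@t*100).round(2),"turn",np.degrees(R.from_matrix(M.T@T).as_rotvec()).round(2))
plan(*map(float,sys.argv[1:5]))
E
python3 plan.py .4234 -.1330 .10 42.4; python3 plan.py .3656 -.2922 .10 14.9
```

```text
t 0.1 pos [ 0.1514 -0.6058  0.2302] yaw 14.02 w 0.0852 F [-0.  -0.1  0.8] q6 -0.12
travel cm [ 37.84 -39.25  13.1 ] turn [ -0.1   -0.04 -28.38]
t 0.1 pos [ 0.1514 -0.6058  0.2302] yaw 14.02 w 0.0852 F [-0.  -0.1  0.8] q6 -0.12
travel cm [ 28.38 -25.21  13.07] turn [-0.11 -0.01 -0.88]
```

View pics/dice.png

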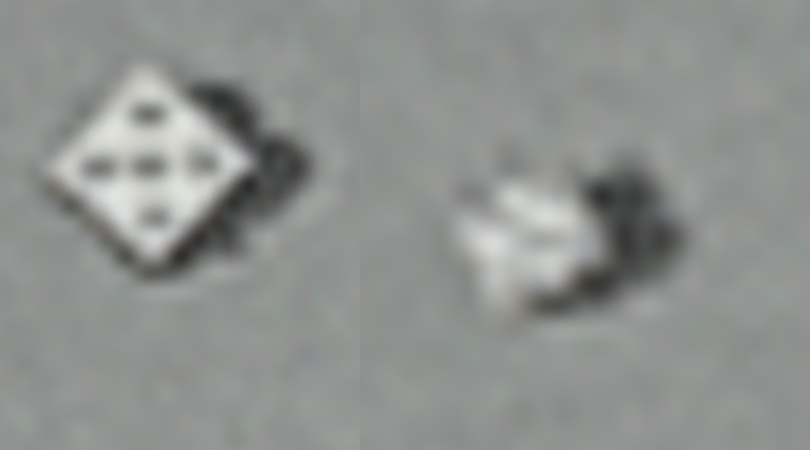

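The large die's face centre is at (150,165) in this crop, which puts it at (0.4375, -0.015) turned about 45°. The small die is near (530,240), which is (0.413, 0.137), and its angle isn't clear yet. I'll start with domino_one.

```bash
python3 -m crank '[{"travel":[4,-4,2],"turn":[0,0,-0.2],"hand":0.2},{"travel":[9,-8,4],"turn":[0,0,-0.5],"hand":0},{"travel":[14,-12,6],"turn":[0,0,-0.9],"hand":0},{"travel":[18,-16,8],"turn":[0,0,-0.9],"hand":0},{"travel":[22,-20,10],"turn":[0,0,-0.9],"hand":0},{"travel":[26,-23,12],"turn":[0,0,-0.9],"hand":0},{"travel":[28.4,-25.2,13],"turn":[0,0,-0.9],"hand":0},{"travel":[28.4,-25.2,13],"turn":[0,0,-0.9],"hand":0},{"travel":[28.4,-25.2,13],"turn":[0,0,-0.9],"hand":0},{"travel":[28.4,-25.2,13],"turn":[0,0,-0.9],"hand":0}]' 30; python3 plan.py .3656 -.2922 .002 14.9
python3 - <<'E'
from h import *
from station import robot
c=robot.read_camera("top");cv2.imwrite("pics/a1.png",cv2.resize(c["image"][180:290,300:440],None,fx=5,fy=5,interpolation=2))
E
```

```text
time_s: 1.35
ee_pos: [0.3658, -0.2942, 0.102]
orientation: [0.001, 0.992, 0.129, 0.0]
wrist_force: [-0.2, -0.8, -0.4]
gripper_width: 0.0428
t 1.35 pos [ 0.3658 -0.2942  0.102 ] yaw 14.84 w 0.0428 F [-0.2 -0.8 -0.4] q6 0.48
travel cm [ 0.03 -0.21 10.  ] turn [ 0.06 -0.02 -0.06]
```

View pics/a1.png

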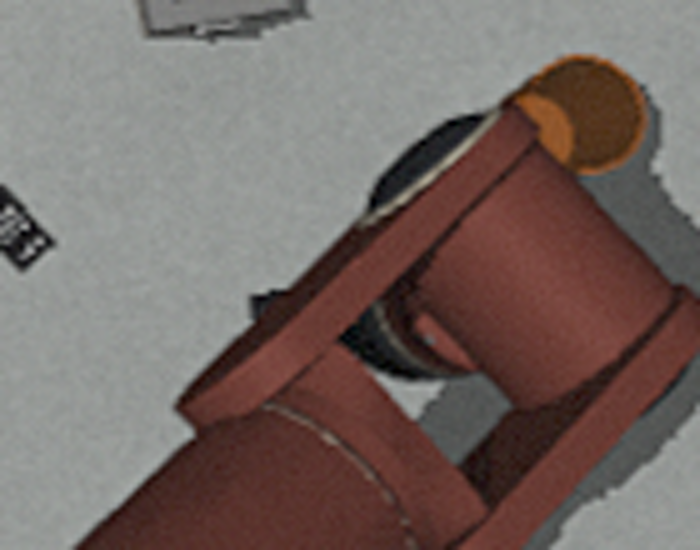

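The arm hides the domino in this view, with only the glass rim visible at about (585,110). I'll go by the numbers: the tool is within 2 mm, and the 43 mm opening leaves 9 mm on each side.

```bash
python3 -m crank '[{"travel":[0,-0.2,2],"turn":[0,0,0],"hand":0},{"travel":[0,-0.1,5],"turn":[0,0,0],"hand":0},{"travel":[0,-0.1,8],"turn":[0,0,0],"hand":0},{"travel":[0,-0.1,9.5],"turn":[0,0,0],"hand":0},{"travel":[0,-0.1,9.9],"turn":[0,0,0],"hand":0},{"travel":[0,-0.1,9.9],"turn":[0,0,0],"hand":0},{"travel":[0,-0.1,9.9],"turn":[0,0,0],"hand":0}]' 30; python3 plan.py .3656 -.2922 .002 14.9
```

```text
time_s: 2.28
ee_pos: [0.3664, -0.2929, 0.0036]
orientation: [0.001, 0.992, 0.13, 0.001]
wrist_force: [-0.1, -0.1, 1.1]
gripper_width: 0.0423
t 2.275 pos [ 0.3664 -0.2929  0.0036] yaw 14.93 w 0.0423 F [-0.1 -0.1  1.1] q6 0.48
travel cm [-0.06 -0.09  0.16] turn [ 0.12 -0.06  0.03]
```

```bash
python3 -m crank '[{"travel":[0,0,0.05],"turn":[0,0,0],"hand":-0.4},{"travel":[0,0,0.05],"turn":[0,0,0],"hand":-0.6},{"travel":[0,0,0.05],"turn":[0,0,0],"hand":-0.8},{"travel":[0,0,0.05],"turn":[0,0,0],"hand":-0.8},{"travel":[0,0,0.05],"turn":[0,0,0],"hand":-0.8},{"travel":[0,0,0.05],"turn":[0,0,0],"hand":-0.8}]' 30; python3 plan.py .3656 -.2922 .002 14.9
python3 -m crank '[{"travel":[0,0,-1],"turn":[0,0,0],"hand":-0.8},{"travel":[0,0,-4],"turn":[0,0,0],"hand":-0.8},{"travel":[0,0,-7],"turn":[0,0,0],"hand":-0.8},{"travel":[0,0,-9],"turn":[0,0,0],"hand":-0.8},{"travel":[0,0,-9],"turn":[0,0,0],"hand":-0.8}]'
python3 plan.py .5549 .0141 .10 8.4;  python3 plan.py .5649 -.0551 .10 8.4
python3 - <<'E'
from h import *
from station import robot
c=robot.read_camera("scene");np.savez("s1.npz",**c)
u,v=map(int,w2px(c,(.366,-.293,.09)));print(u,v)
cv2.imwrite("pics/a2.png",cv2.resize(c["image"][v-50:v+50,u-60:u+60],None,fx=6,fy=6,interpolation=2))
E
```

```text
time_s: 3.02
ee_pos: [0.3663, -0.2928, 0.0028]
orientation: [0.001, 0.992, 0.13, 0.001]
wrist_force: [-0.3, -0.4, 5.9]
gripper_width: 0.024
t 3.025 pos [ 0.3663 -0.2928  0.0028] yaw 14.93 w 0.024 F [-0.3 -0.4  5.9] q6 0.48
travel cm [-0.06 -0.07  0.08] turn [ 0.09 -0.05  0.03]
time_s: 3.65
ee_pos: [0.3665, -0.2929, 0.0937]
orientation: [0.002, 0.992, 0.13, 0.001]
wrist_force: [-0.1, -0.4, -0.1]
gripper_width: 0.0237
t 3.65 pos [ 0.3665 -0.2929  0.0937] yaw 14.93 w 0.0237 F [-0.1 -0.4 -0.1] q6 0.48
travel cm [ 26.11 -24.81  -0.67] turn [ 0.19 -0.11  6.53]
t 3.65 pos [ 0.3665 -0.2929  0.0937] yaw 14.93 w 0.0237 F [-0.1 -0.4 -0.1] q6 0.48
travel cm [ 25.3  -17.86  -0.65] turn [ 0.19 -0.11  6.53]
194 123
```

View pics/a2.png

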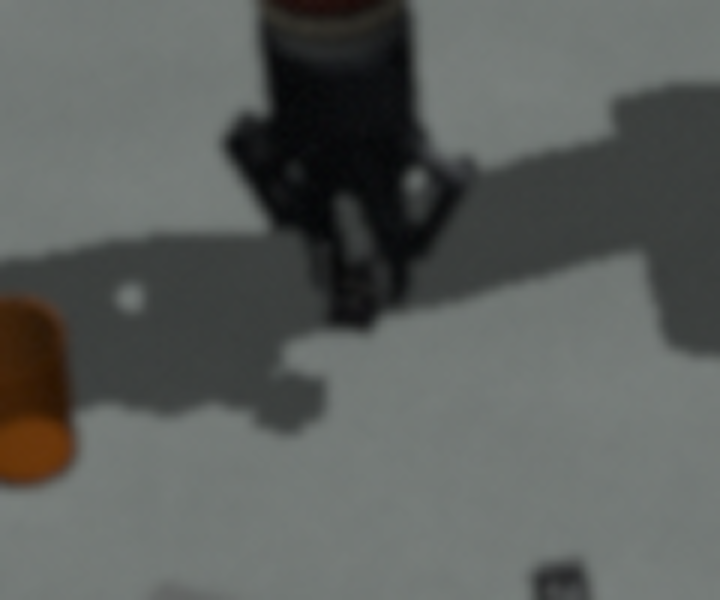

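The domino is held between the fingertips at about (355,300) in the crop, the table spot below is empty, and the width reads 24 mm. Next I carry it to the bay at local y = -35 mm.

```bash
python3 -m crank '[{"travel":[4,-3,-0.5],"turn":[0,0,1],"hand":-0.8},{"travel":[8,-6,-0.6],"turn":[0,0,2],"hand":-0.8},{"travel":[12,-9,-0.6],"turn":[0,0,3],"hand":-0.8},{"travel":[16,-12,-0.6],"turn":[0,0,4],"hand":-0.8},{"travel":[20,-14.5,-0.6],"turn":[0,0,5],"hand":-0.8},{"travel":[23.5,-16.5,-0.6],"turn":[0,0,6],"hand":-0.8},{"travel":[25.3,-17.9,-0.6],"turn":[0,0,6.5],"hand":-0.8},{"travel":[25.3,-17.9,-0.6],"turn":[0,0,6.5],"hand":-0.8},{"travel":[25.3,-17.9,0],"turn":[0,0,6.5],"hand":-0.8},{"travel":[25.3,-17.9,2],"turn":[0,0,6.5],"hand":-0.8},{"travel":[25.3,-17.9,4],"turn":[0,0,6.5],"hand":-0.8},{"travel":[25.3,-17.9,4],"turn":[0,0,6.5],"hand":-0.8},{"travel":[25.3,-17.9,4],"turn":[0,0,6.5],"hand":-0.8}]'
python3 plan.py .5648 -.0551 .01 8.4
python3 - <<'E'
from h import *
from station import robot
for n in("scene","top"):
    c=robot.read_camera(n);np.savez(n+"2.npz",**c)
    u,v=map(int,w2px(c,(.5648,-.0551,.04)));print(u,v)
    cv2.imwrite(f"pics/b_{n}.png",cv2.resize(c["image"][v-50:v+50,u-60:u+60],None,fx=6,fy=6,interpolation=2))
E
```

```text
time_s: 5.32
ee_pos: [0.564, -0.0541, 0.0516]
orientation: [-0.0, 0.997, 0.073, -0.0]
wrist_force: [0.7, -0.1, 0.6]
gripper_width: 0.0238
t 5.325 pos [ 0.564  -0.0541  0.0516] yaw 8.41 w 0.0238 F [ 0.7 -0.1  0.6] q6 1.2
travel cm [0.07 0.11 4.16] turn [-0.01  0.02  0.01]
221 205
276 174
```

View pics/b_scene.png

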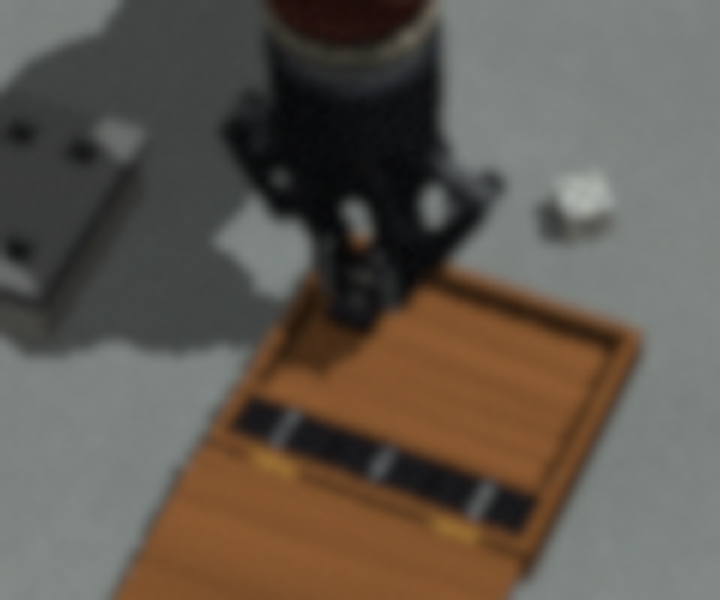

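View pics/b_top.png

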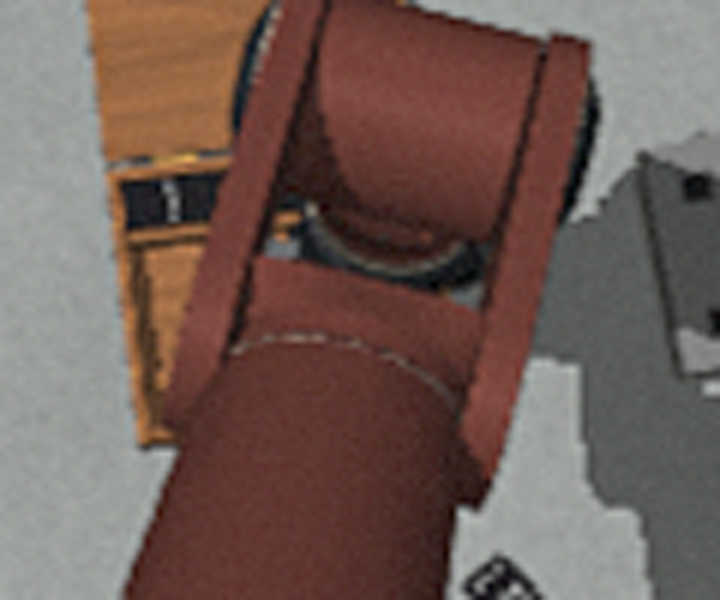

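The scene view shows the domino over the right half of the bay, with the fingertips at about (355,310) and clear of the walls. I'll lower it.

```bash
python3 -m crank '[{"travel":[0,0,1.5],"turn":[0,0,0],"hand":-0.8},{"travel":[0,0,3],"turn":[0,0,0],"hand":-0.8},{"travel":[0,0,3.8],"turn":[0,0,0],"hand":-0.8},{"travel":[0,0,4.15],"turn":[0,0,0],"hand":-0.8},{"travel":[0,0,4.15],"turn":[0,0,0],"hand":-0.8},{"travel":[0,0,4.15],"turn":[0,0,0],"hand":-0.8}]'
python3 plan.py .5648 -.0551 .01 8.4
```

```text
time_s: 6.18
ee_pos: [0.5645, -0.054, 0.0108]
orientation: [0.0, 0.997, 0.073, 0.0]
wrist_force: [0.5, 0.8, -0.5]
gripper_width: 0.0241
t 6.175 pos [ 0.5645 -0.054   0.0108] yaw 8.43 w 0.0241 F [ 0.5  0.8 -0.5] q6 1.2
travel cm [0.02 0.11 0.08] turn [ 0.02 -0.05  0.03]
```

```bash
python3 -m crank '[{"travel":[0,0,0.15],"turn":[0,0,0],"hand":-0.8},{"travel":[0,0,0.2],"turn":[0,0,0],"hand":-0.8},{"travel":[0,0,0.2],"turn":[0,0,0],"hand":-0.8}]'
python3 -m crank '[{"travel":[0,0,0],"turn":[0,0,0],"hand":-0.3},{"travel":[0,0,0],"turn":[0,0,0],"hand":-0.1},{"travel":[0,0,0],"turn":[0,0,0],"hand":-0.1},{"travel":[0,0,0],"turn":[0,0,0],"hand":-0.1},{"travel":[0,0,-2],"turn":[0,0,0],"hand":-0.1},{"travel":[0,0,-6],"turn":[0,0,0],"hand":-0.1},{"travel":[0,0,-10],"turn":[0,0,0],"hand":0},{"travel":[0,0,-10],"turn":[0,0,0],"hand":0}]'
python3 plan.py .4234 -.1330 .10 42.4
python3 - <<'E'
from h import *
from station import robot
for n in("scene",):
    c=robot.read_camera(n)
    u,v=map(int,w2px(c,(.5648,-.0551,.04)))
    cv2.imwrite(f"pics/c_{n}.png",cv2.resize(c["image"][v-50:v+50,u-60:u+60],None,fx=6,fy=6,interpolation=2))
E
```

```text
time_s: 6.55
ee_pos: [0.5643, -0.054, 0.0088]
orientation: [0.0, 0.997, 0.074, 0.0]
wrist_force: [-1.9, 0.3, 3.2]
gripper_width: 0.0237
time_s: 7.55
ee_pos: [0.5676, -0.0547, 0.1146]
orientation: [0.002, 0.997, 0.073, 0.005]
wrist_force: [0.7, -0.7, 0.5]
gripper_width: 0.0426
t 7.55 pos [ 0.5676 -0.0547  0.1146] yaw 8.43 w 0.0426 F [ 0.7 -0.7  0.5] q6 1.2
travel cm [-15.42   5.63   1.33] turn [  0.38  -0.48 -33.97]
```

View pics/c_scene.png

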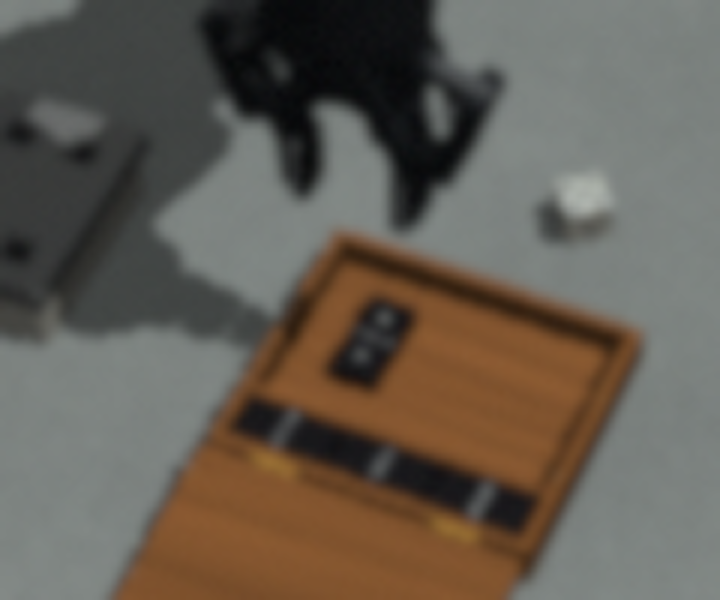

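Domino_one lies flat and face up in the bay at about (372,340) in the crop. Next is domino_six.

```bash
python3 -m crank '[{"travel":[-3,1,0],"turn":[0,0,-7],"hand":0},{"travel":[-7,2.5,0],"turn":[0,0,-15],"hand":0},{"travel":[-11,4,0.5],"turn":[0,0,-23],"hand":0},{"travel":[-15.3,5.6,1],"turn":[0,0,-31],"hand":0},{"travel":[-15.3,5.6,1],"turn":[0,0,-34],"hand":0},{"travel":[-15.3,5.6,1],"turn":[0,0,-34],"hand":0},{"travel":[-15.3,5.6,1],"turn":[0,0,-34],"hand":0},{"travel":[-15.3,5.6,1],"turn":[0,0,-34],"hand":0}]'
python3 plan.py .4234 -.1330 .003 42.4
```

```text
time_s: 8.6
ee_pos: [0.4211, -0.1315, 0.0982]
orientation: [-0.0, 0.932, 0.362, -0.0]
wrist_force: [0.5, 1.2, 0.1]
gripper_width: 0.0426
t 8.6 pos [ 0.4211 -0.1315  0.0982] yaw 42.44 w 0.0426 F [0.5 1.2 0.1] q6 0.36
travel cm [0.07 0.27 9.52] turn [-0.02  0.01  0.04]
```

```bash
python3 -m crank '[{"travel":[0.07,0.27,3],"turn":[0,0,0],"hand":0},{"travel":[0.07,0.27,6],"turn":[0,0,0],"hand":0},{"travel":[0.07,0.27,8.5],"turn":[0,0,0],"hand":0},{"travel":[0.07,0.27,9.4],"turn":[0,0,0],"hand":0},{"travel":[0.07,0.27,9.5],"turn":[0,0,0],"hand":0},{"travel":[0.07,0.27,9.5],"turn":[0,0,0],"hand":0},{"travel":[0.07,0.27,9.5],"turn":[0,0,0],"hand":-0.4},{"travel":[0.07,0.27,9.5],"turn":[0,0,0],"hand":-0.6},{"travel":[0.07,0.27,9.5],"turn":[0,0,0],"hand":-0.8},{"travel":[0.07,0.27,9.5],"turn":[0,0,0],"hand":-0.8},{"travel":[0.07,0.27,9.5],"turn":[0,0,0],"hand":-0.8}]'
python3 plan.py .5546 .0141 .0096 8.4
```

```text
time_s: 9.98
ee_pos: [0.4242, -0.1338, 0.0045]
orientation: [0.001, 0.932, 0.362, 0.001]
wrist_force: [-1.0, 0.5, 6.7]
gripper_width: 0.0239
t 9.975 pos [ 0.4242 -0.1338  0.0045] yaw 42.42 w 0.0239 F [-1.   0.5  6.7] q6 0.36
travel cm [19.6  -2.12 -0.5 ] turn [ 0.1  -0.08 34.02]
```

```bash
python3 -m crank '[{"travel":[0,0,-2],"turn":[0,0,0],"hand":-0.8},{"travel":[0,0,-5],"turn":[0,0,0],"hand":-0.8},{"travel":[2,0,-7],"turn":[0,0,5],"hand":-0.8},{"travel":[6,-0.5,-7],"turn":[0,0,12],"hand":-0.8},{"travel":[10,-1,-7],"turn":[0,0,19],"hand":-0.8},{"travel":[14,-1.5,-7],"turn":[0,0,26],"hand":-0.8},{"travel":[18,-2,-7],"turn":[0,0,32],"hand":-0.8},{"travel":[19.6,-2.1,-7],"turn":[0,0,34],"hand":-0.8},{"travel":[19.6,-2.1,-7],"turn":[0,0,34],"hand":-0.8},{"travel":[19.6,-2.1,-7],"turn":[0,0,34],"hand":-0.8},{"travel":[19.6,-2.1,-7],"turn":[0,0,34],"hand":-0.8}]'
python3 plan.py .5546 .0141 .0106 8.4
python3 - <<'E'
from h import *
from station import robot
for n in("scene",):
    c=robot.read_camera(n)
    u,v=map(int,w2px(c,(.5648,-.0251,.04)))
    cv2.imwrite(f"pics/d_{n}.png",cv2.resize(c["image"][v-50:v+50,u-60:u+60],None,fx=6,fy=6,interpolation=2))
E
```

```text
time_s: 11.35
ee_pos: [0.5531, 0.0138, 0.0731]
orientation: [0.0, 0.997, 0.073, -0.0]
wrist_force: [0.7, 0.2, -0.2]
gripper_width: 0.0236
t 11.35 pos [0.5531 0.0138 0.0731] yaw 8.38 w 0.0236 F [ 0.7  0.2 -0.2] q6 1.31
travel cm [ 0.15 -0.01  6.25] turn [-0.    0.03 -0.02]
```

View pics/d_scene.png

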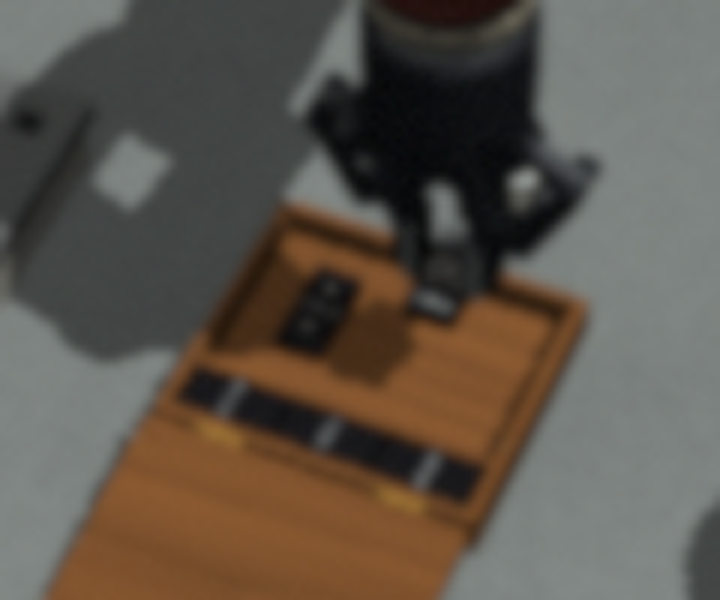

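Domino_six is held face up at about (438,290), over the left half of the bay and clear of the first domino. I'll lower and release it.

```bash
python3 -m crank '[{"travel":[0.1,0,2],"turn":[0,0,0],"hand":-0.8},{"travel":[0.1,0,4],"turn":[0,0,0],"hand":-0.8},{"travel":[0.1,0,5.5],"turn":[0,0,0],"hand":-0.8},{"travel":[0.1,0,6.1],"turn":[0,0,0],"hand":-0.8},{"travel":[0.1,0,6.3],"turn":[0,0,0],"hand":-0.8},{"travel":[0.1,0,6.3],"turn":[0,0,0],"hand":-0.8},{"travel":[0.1,0,6.3],"turn":[0,0,0],"hand":-0.8}]'
```

```text
time_s: 12.28
ee_pos: [0.555, 0.0146, 0.0106]
orientation: [0.0, 0.997, 0.074, 0.0]
wrist_force: [-1.4, -1.1, 2.3]
gripper_width: 0.0238
```

```bash
python3 -m crank '[{"travel":[0,0,0],"turn":[0,0,0],"hand":-0.3},{"travel":[0,0,0],"turn":[0,0,0],"hand":-0.1},{"travel":[0,0,0],"turn":[0,0,0],"hand":-0.1},{"travel":[0,0,0],"turn":[0,0,0],"hand":-0.1},{"travel":[0,0,-2],"turn":[0,0,0],"hand":-0.1},{"travel":[0,0,-6],"turn":[0,0,0],"hand":-0.1},{"travel":[0,0,-10],"turn":[0,0,0],"hand":-0.1},{"travel":[0,0,-10],"turn":[0,0,0],"hand":-0.1},{"travel":[0,0,-10],"turn":[0,0,0],"hand":-0.1}]'
python3 plan.py .4375 -.0150 .10 45
python3 - <<'E'
from h import *
from station import robot
c=robot.read_camera("scene");np.savez("s3.npz",**c)
u,v=map(int,w2px(c,(.5648,-.0251,.04)))
a=cv2.resize(c["image"][v-40:v+40,u-40:u+40],(400,400),interpolation=2)
b=rect(c["image"],c,.383,.443,.105,.165,.008,6.67)
cv2.imwrite(f"pics/e.png",np.hstack([a,b[:400,:400]]))
E
```

```text
time_s: 13.4
ee_pos: [0.5547, 0.0147, 0.1109]
orientation: [0.0, 0.997, 0.074, 0.0]
wrist_force: [0.4, 0.2, -0.2]
gripper_width: 0.0383
t 13.4 pos [0.5547 0.0147 0.1109] yaw 8.43 w 0.0383 F [ 0.4  0.2 -0.2] q6 1.32
travel cm [-12.03   1.21   1.08] turn [ 2.000e-02 -3.000e-02 -3.657e+01]
```

View pics/e.png

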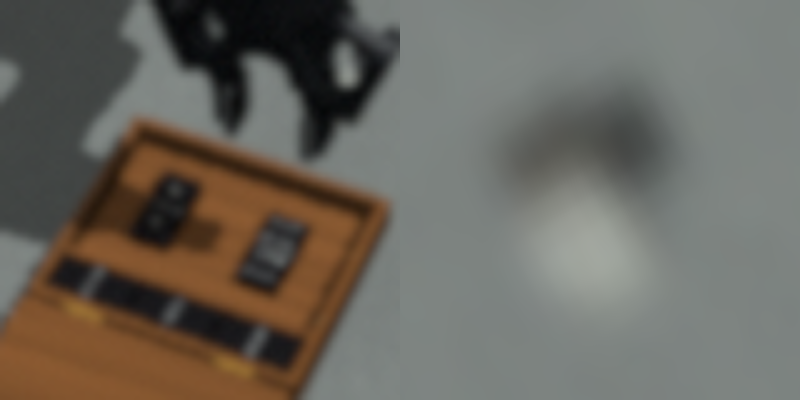

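Both dominoes lie flat and face up in the bay, at about (165,210) and (272,252) in the left crop. Now the large die.

```bash
python3 -m crank '[{"travel":[-3,0.3,0],"turn":[0,0,-8],"hand":0.05},{"travel":[-6,0.6,0],"turn":[0,0,-16],"hand":0.05},{"travel":[-9,0.9,0.5],"turn":[0,0,-24],"hand":0.05},{"travel":[-12,1.2,1],"turn":[0,0,-32],"hand":0.05},{"travel":[-12,1.2,1],"turn":[0,0,-36.6],"hand":0.05},{"travel":[-12,1.2,1],"turn":[0,0,-36.6],"hand":0.05},{"travel":[-12,1.2,1],"turn":[0,0,-36.6],"hand":0.05},{"travel":[-12,1.2,1],"turn":[0,0,-36.6],"hand":0.05}]' 25
python3 plan.py .4375 -.0150 .006 45
```

```text
time_s: 14.45
ee_pos: [0.4379, -0.0148, 0.1001]
orientation: [-0.0, 0.924, 0.383, -0.0]
wrist_force: [-0.3, 0.5, 0.0]
gripper_width: 0.0446
t 14.45 pos [ 0.4379 -0.0148  0.1001] yaw 45.0 w 0.0446 F [-0.3  0.5  0. ] q6 0.58
travel cm [-0.04 -0.01  9.41] turn [-0.03  0.02  0.  ]
```

```bash
python3 -m crank '[{"travel":[0,0,3],"turn":[0,0,0],"hand":0.05},{"travel":[0,0,6],"turn":[0,0,0],"hand":0.05},{"travel":[0,0,8.5],"turn":[0,0,0],"hand":0.05},{"travel":[0,0,9.3],"turn":[0,0,0],"hand":0.05},{"travel":[0,0,9.4],"turn":[0,0,0],"hand":0.05},{"travel":[0,0,9.4],"turn":[0,0,0],"hand":0.05},{"travel":[0,0,9.4],"turn":[0,0,0],"hand":-0.4},{"travel":[0,0,9.4],"turn":[0,0,0],"hand":-0.6},{"travel":[0,0,9.4],"turn":[0,0,0],"hand":-0.8},{"travel":[0,0,9.4],"turn":[0,0,0],"hand":-0.8},{"travel":[0,0,9.4],"turn":[0,0,0],"hand":-0.8},{"travel":[0,0,7],"turn":[0,0,0],"hand":-0.8},{"travel":[0,0,4],"turn":[0,0,0],"hand":-0.8},{"travel":[0,0,1],"turn":[0,0,0],"hand":-0.8},{"travel":[0,0,-1],"turn":[0,0,0],"hand":-0.8},{"travel":[0,0,-1],"turn":[0,0,0],"hand":-0.8}]' 25
python3 plan.py .5574 .2280 .06 45
python3 plan.py .5574 .2280 .06 8
python3 - <<'E'
from h import *
from station import robot
c=robot.read_camera("scene");np.savez("s4.npz",**c)
u,v=map(int,w2px(c,(.4375,-.015,.08)))
a=cv2.resize(c["image"][v-40:v+40,u-40:u+40],(480,480),interpolation=2)
cv2.imwrite(f"pics/f.png",a)
E
```

```text
time_s: 16.45
ee_pos: [0.4389, -0.0151, 0.1118]
orientation: [0.001, 0.924, 0.383, 0.002]
wrist_force: [-0.2, 0.7, -0.7]
gripper_width: 0.0232
t 16.45 pos [ 0.4389 -0.0151  0.1118] yaw 45.02 w 0.0232 F [-0.2  0.7 -0.7] q6 0.58
travel cm [25.56 -8.81  5.21] turn [ 0.17 -0.12  0.02]
t 16.45 pos [ 0.4389 -0.0151  0.1118] yaw 45.02 w 0.0232 F [-0.2  0.7 -0.7] q6 0.58
travel cm [25.56 -8.81  5.21] turn [ 0.13 -0.17 37.02]
```

View pics/f.png

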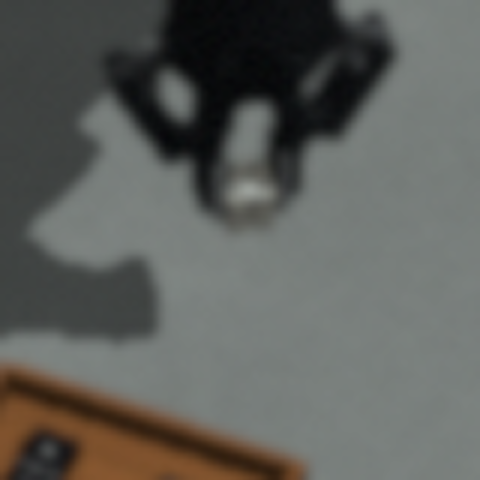

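The die is held between the pads at about (248,185). I'll carry it over the bowl, about 12 mm off centre, to leave room for the second die.

```bash
python3 -m crank '[{"travel":[4,-1.4,0],"turn":[0,0,0],"hand":-0.8},{"travel":[8,-2.8,0],"turn":[0,0,0],"hand":-0.8},{"travel":[12,-4.2,0],"turn":[0,0,0],"hand":-0.8},{"travel":[16,-5.6,0],"turn":[0,0,0],"hand":-0.8},{"travel":[20,-7.5,0],"turn":[0,0,0],"hand":-0.8},{"travel":[23.5,-9,0],"turn":[0,0,0],"hand":-0.8},{"travel":[25.3,-9.7,0],"turn":[0,0,0],"hand":-0.8},{"travel":[25.3,-9.7,0],"turn":[0,0,0],"hand":-0.8},{"travel":[25.3,-9.7,2],"turn":[0,0,0],"hand":-0.8},{"travel":[25.3,-9.7,4],"turn":[0,0,0],"hand":-0.8},{"travel":[25.3,-9.7,4],"turn":[0,0,0],"hand":-0.8},{"travel":[25.3,-9.7,4],"turn":[0,0,0],"hand":-0.8}]'
python3 plan.py .549 .2325 .025 45
```

```text
time_s: 18.0
ee_pos: [0.5478, 0.2322, 0.07]
orientation: [-0.0, 0.924, 0.383, -0.0]
wrist_force: [-0.2, -0.6, 0.1]
gripper_width: 0.0232
t 18.0 pos [0.5478 0.2322 0.07  ] yaw 45.0 w 0.0232 F [-0.2 -0.6  0.1] q6 1.06
travel cm [0.1  0.07 4.5 ] turn [-0.02  0.03 -0.  ]
```

```bash
python3 -m crank '[{"travel":[0.1,0,1.5],"turn":[0,0,0],"hand":-0.8},{"travel":[0.1,0,3],"turn":[0,0,0],"hand":-0.8},{"travel":[0.1,0,4.2],"turn":[0,0,0],"hand":-0.8},{"travel":[0.1,0,4.5],"turn":[0,0,0],"hand":-0.8},{"travel":[0.1,0,4.5],"turn":[0,0,0],"hand":-0.8},{"travel":[0.1,0,4.5],"turn":[0,0,0],"hand":-0.3},{"travel":[0.1,0,4.5],"turn":[0,0,0],"hand":-0.3},{"travel":[0.1,0,4.5],"turn":[0,0,0],"hand":-0.25},{"travel":[0.1,0,3],"turn":[0,0,0],"hand":-0.25},{"travel":[0.1,0,0],"turn":[0,0,0],"hand":-0.25},{"travel":[0.1,0,-3],"turn":[0,0,0],"hand":-0.25},{"travel":[-3,4,-4],"turn":[0,0,0],"hand":-0.25},{"travel":[-6,8,-4],"turn":[0,0,0],"hand":-0.25},{"travel":[-7,10,-4],"turn":[0,0,0],"hand":-0.25},{"travel":[-7,10,-4],"turn":[0,0,0],"hand":-0.25},{"travel":[-7,10,-4],"turn":[0,0,0],"hand":-0.25}]'
python3 - <<'E'
from h import *
from station import robot
c=robot.read_camera("top");np.savez("t5.npz",**c);im=c["image"]
a=cv2.resize(im[140:240,140:240],(480,480),interpolation=2)
c=robot.read_camera("scene");np.savez("s5.npz",**c)
u,v=map(int,w2px(c,(.5,.2,.03)));
b=cv2.resize(c["image"][v-40:v+60,u-50:u+50],(480,480),interpolation=2)
cv2.imwrite(f"pics/g.png",cv2.resize(np.hstack([a,b]),(800,400)))
cv2.imwrite(f"pics/g2.png",cv2.resize(im[210:240,195:225],(600,600),interpolation=2))
E
python3 plan.py .413 .137 .1 45
```

```text
time_s: 20.0
ee_pos: [0.5693, 0.113, 0.111]
orientation: [-0.0, 0.924, 0.383, 0.0]
wrist_force: [-0.0, 0.1, 0.7]
gripper_width: 0.0319
t 20.1 pos [0.5691 0.1135 0.1106] yaw 45.1 w 0.0319 F [-0.4  0.1 -1.2] q6 0.85
travel cm [ -9.35 -12.72   1.05] turn [-0.01 -0.02  0.1 ]
```

View pics/g.png

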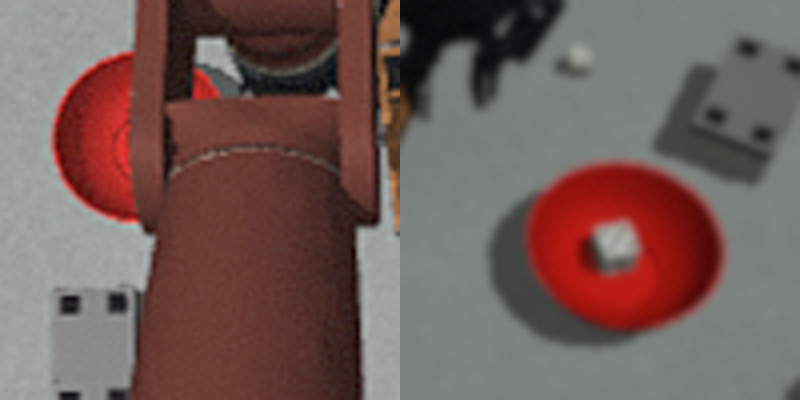

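View pics/g2.png

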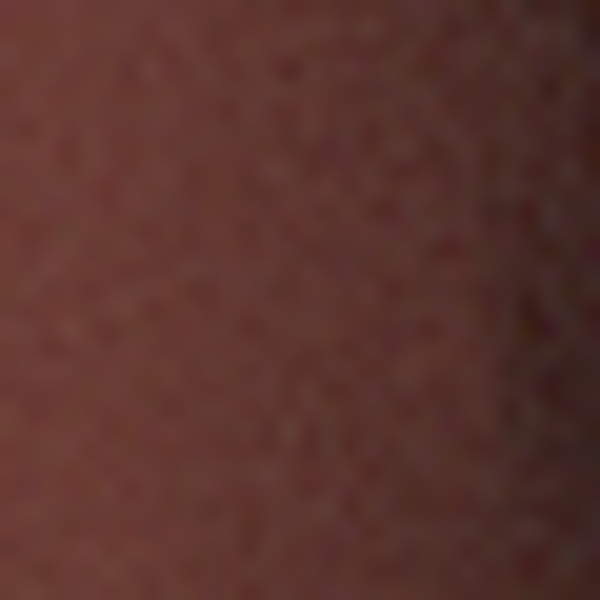

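The large die sits in the bowl at about (615,245) in the right half. The arm hides the small die from the top camera, so I'll fit its angle from the first top image and the scene image.

Run:
```python
from h import *
from scipy.optimize import minimize
def ren(c,x,y,th,S=8,box=None):
    u0,v0,u1,v1=box;m=np.zeros(((v1-v0)*S,(u1-u0)*S),np.uint8)
    for sh in (0,):
        pts=[]
        for z in(0,.016):
            for a in range(4):
                t=th+np.pi/4+a*np.pi/2;p=w2px(c,(x+.008*2**.5*np.cos(t),y+.008*2**.5*np.sin(t),z));pts.append(((p[0]-u0+.5)*S,(p[1]-v0+.5)*S))
        top=np.float32(pts[4:]);hull=cv2.convexHull(np.float32(pts))
        cv2.fillConvexPoly(m,hull.astype(np.int32),1);side=m.copy();t=np.zeros_like(m);cv2.fillConvexPoly(t,top.astype(np.int32),1);side[t>0]=0
    f=lambda k:cv2.resize(k.astype(np.float32),None,fx=1/S,fy=1/S,interpolation=cv2.INTER_AREA)
    return f(t),f(side)
for f,box in (("top0.npz",(204,219,213,230)),("scene0.npz",None),("s5.npz",None)):
    c=np.load(f);g=cv2.cvtColor(c["image"],cv2.COLOR_BGR2GRAY).astype(float)
    if box is None:
        u,v=map(int,w2px(c,(.413,.137,.008)));box=(u-8,v-8,u+9,v+9)
    G=g[box[1]:box[3],box[0]:box[2]]
    if f=="top0.npz": print(G.astype(int))
    res=[]
    for th in range(0,90,5):
        best=(1e9,)
        for dx in np.arange(-6,6.1,1):
            for dy in np.arange(-6,6.1,1):
                t,s=ren(c,.413+dx/1e3,.137+dy/1e3,np.radians(th),box=box)
                A=np.stack([t.ravel(),s.ravel(),np.ones(t.size)],1);co,r,_,_=np.linalg.lstsq(A,G.ravel(),rcond=None)
                e=((A@co-G.ravel())**2).mean()
                if e<best[0]:best=(e,dx,dy,co[0])
        res.append((th,)+tuple(np.round(best,1)))
    res.sort(key=lambda r:r[1]);print(f,*[tuple(map(float,r)) for r in res[:7]],sep="\n");box=None
```

```text
[[150 151 146 149 148 147 140 146 148]
 [146 150 149 149 148 150 145 149 149]
 [147 148 147 150 135 144 149 149 155]
 [150 150 143 149 140 146 151 131 135]
 [145 149 130 143 200 187 168 138  57]
 [142 145 171 165 176 205 213 179 102]
 [142 142 180 215 192 166 170 174 131]
 [143 137 148 192 187 193 198 157 121]
 [144 142 139 184 167 158 158  82  58]
 [148 142 140 157 144  96  79  96 101]
 [147 145 143 143 136 144 152 152 153]]
top0.npz
(15.0, 243.8, 1.0, 0.0, 32.9)
(25.0, 245.9, 1.0, 0.0, 34.5)
(20.0, 253.8, 1.0, 0.0, 33.0)
(30.0, 265.1, 1.0, 0.0, 33.3)
(10.0, 292.1, 0.0, 0.0, 28.2)
(35.0, 297.3, 0.0, 1.0, 35.5)
(85.0, 297.8, 1.0, 1.0, 31.6)
scene0.npz
(75.0, 57.1, 1.0, 1.0, 19.3)
(70.0, 58.0, 1.0, 1.0, 18.9)
(80.0, 58.5, 0.0, 1.0, 21.1)
(5.0, 59.0, 0.0, 0.0, 20.2)
(60.0, 59.0, 1.0, 2.0, 19.7)
(65.0, 59.2, 1.0, 1.0, 18.8)
(0.0, 59.3, 1.0, 0.0, 17.9)
s5.npz
(80.0, 287.1, 0.0, 1.0, 28.1)
(5.0, 287.9, 0.0, 0.0, 27.2)
(55.0, 288.0, 0.0, 2.0, 29.6)
(70.0, 288.0, 0.0, 1.0, 28.6)
(85.0, 288.2, 0.0, 1.0, 28.3)
(75.0, 288.4, 0.0, 1.0, 28.1)
(65.0, 288.5, 0.0, 1.0, 28.5)
```

The top-view fit gives about 20° with the centre at (0.414, 0.137). The scene view is too coarse to decide, and the jaws will square the die up anyway.

```bash
python3 -m crank '[{"travel":[-3,-4,0],"turn":[0,0,6],"hand":-0.2},{"travel":[-6,-8,0.5],"turn":[0,0,13],"hand":-0.2},{"travel":[-9,-12,1],"turn":[0,0,20],"hand":-0.2},{"travel":[-9.3,-12.7,1],"turn":[0,0,25],"hand":-0.2},{"travel":[-9.3,-12.7,1],"turn":[0,0,25],"hand":-0.2},{"travel":[-9.3,-12.7,1],"turn":[0,0,25],"hand":-0.2},{"travel":[-9.3,-12.7,1],"turn":[0,0,25],"hand":-0.2}]'
python3 plan.py .414 .137 .005 20
```

```text
time_s: 20.98
ee_pos: [0.4144, 0.1365, 0.1007]
orientation: [0.0, 0.985, 0.174, 0.0]
wrist_force: [-0.1, 0.3, 0.3]
gripper_width: 0.0342
t 20.975 pos [0.4144 0.1365 0.1007] yaw 20.06 w 0.0342 F [-0.1  0.3  0.3] q6 1.37
travel cm [-0.03 -0.06  9.57] turn [ 0.01 -0.02  0.06]
```

```bash
python3 -m crank '[{"travel":[0,0,3],"turn":[0,0,0],"hand":-0.2},{"travel":[0,0,6],"turn":[0,0,0],"hand":-0.2},{"travel":[0,0,8.5],"turn":[0,0,0],"hand":-0.2},{"travel":[0,0,9.4],"turn":[0,0,0],"hand":-0.2},{"travel":[0,0,9.6],"turn":[0,0,0],"hand":-0.2},{"travel":[0,0,9.6],"turn":[0,0,0],"hand":-0.2},{"travel":[0,0,9.6],"turn":[0,0,0],"hand":-0.5},{"travel":[0,0,9.6],"turn":[0,0,0],"hand":-0.7},{"travel":[0,0,9.6],"turn":[0,0,0],"hand":-1},{"travel":[0,0,9.6],"turn":[0,0,0],"hand":-1},{"travel":[0,0,9.6],"turn":[0,0,0],"hand":-1},{"travel":[0,0,7],"turn":[0,0,0],"hand":-1},{"travel":[0,0,4],"turn":[0,0,0],"hand":-1},{"travel":[0,0,1],"turn":[0,0,0],"hand":-1},{"travel":[0,0,-1],"turn":[0,0,0],"hand":-1},{"travel":[0,0,-1],"turn":[0,0,0],"hand":-1}]' 25
python3 plan.py .5680 .2515 .06 45
python3 - <<'E'
from h import *
from station import robot
c=robot.read_camera("scene")
u,v=map(int,w2px(c,(.414,.137,.08)))
cv2.imwrite(f"pics/i.png",cv2.resize(c["image"][v-40:v+40,u-40:u+40],(480,480),interpolation=2))
E
```

```text
time_s: 22.98
ee_pos: [0.4148, 0.1366, 0.1118]
orientation: [0.0, 0.985, 0.174, 0.002]
wrist_force: [-0.1, -0.1, 0.4]
gripper_width: 0.0149
t 22.975 pos [0.4148 0.1366 0.1118] yaw 20.03 w 0.0149 F [-0.1 -0.1  0.4] q6 1.37
travel cm [18.31 -5.55  5.24] turn [  0.09  -0.2  -24.97]
```

View pics/i.png

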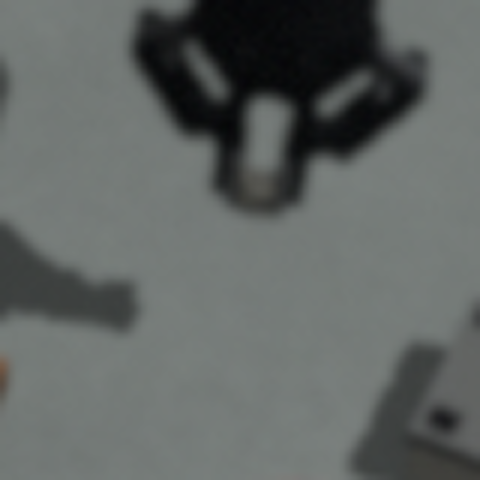

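```bash
python3 - <<'E'
from h import *
c=np.load("s5.npz");u,v=map(int,w2px(c,(.5,.2,.03)))
for z in (.016,.028): print(px2w(c,u-50+215/4,v-40+245/4,z).round(3))
E
python3 -m crank '[{"travel":[3,-0.9,0],"turn":[0,0,-6],"hand":-1},{"travel":[7,-2.1,0],"turn":[0,0,-12],"hand":-1},{"travel":[11,-3.3,0],"turn":[0,0,-18],"hand":-1},{"travel":[15,-4.5,0],"turn":[0,0,-25],"hand":-1},{"travel":[18.3,-5.5,0],"turn":[0,0,-25],"hand":-1},{"travel":[18.3,-5.5,0],"turn":[0,0,-25],"hand":-1},{"travel":[18.3,-5.5,2],"turn":[0,0,-25],"hand":-1},{"travel":[18.3,-5.5,4],"turn":[0,0,-25],"hand":-1},{"travel":[18.3,-5.5,4],"turn":[0,0,-25],"hand":-1}]'
python3 plan.py .5680 .2515 .03 45
```

```text
[0.546 0.236 0.016]
[0.554 0.238 0.028]
time_s: 24.15
ee_pos: [0.5636, 0.2495, 0.0662]
orientation: [-0.0, 0.924, 0.383, -0.004]
wrist_force: [0.0, 0.2, -0.3]
gripper_width: 0.0153
t 24.15 pos [0.5636 0.2495 0.0662] yaw 45.01 w 0.0153 F [ 0.   0.2 -0.3] q6 1.08
travel cm [0.47 0.18 3.62] turn [-0.19  0.36  0.01]
```

```bash
python3 -m crank '[{"travel":[0.9,0.2,1],"turn":[0,0,0],"hand":-1},{"travel":[0.9,0.2,2.5],"turn":[0,0,0],"hand":-1},{"travel":[0.9,0.2,3.2],"turn":[0,0,0],"hand":-1},{"travel":[0.9,0.2,3.2],"turn":[0,0,0],"hand":-1},{"travel":[0.9,0.2,3.2],"turn":[0,0,0],"hand":-0.5},{"travel":[0.9,0.2,3.2],"turn":[0,0,0],"hand":-0.4},{"travel":[0.9,0.2,3.2],"turn":[0,0,0],"hand":-0.4},{"travel":[0.9,0.2,1],"turn":[0,0,0],"hand":-0.4},{"travel":[0.9,0.2,-2],"turn":[0,0,0],"hand":-0.4},{"travel":[0.9,0.2,-5],"turn":[0,0,0],"hand":0},{"travel":[-3,3,-5],"turn":[0,0,5],"hand":1},{"travel":[-7,4,-5],"turn":[0,0,12],"hand":1},{"travel":[-11,5,-5],"turn":[0,0,20],"hand":1},{"travel":[-11,5,-5],"turn":[0,0,28],"hand":1},{"travel":[-11,5,-5],"turn":[0,0,28],"hand":1},{"travel":[-11,5,-5],"turn":[0,0,28],"hand":1}]'
python3 plan.py .39935 .2632 .12 4
python3 - <<'E'
from h import *
from station import robot
c=robot.read_camera("scene");np.savez("s6.npz",**c)
u,v=map(int,w2px(c,(.5,.2,.03)))
cv2.imwrite(f"pics/j.png",cv2.resize(c["image"][v-40:v+60,u-50:u+50],(600,600),interpolation=2))
E
```

```text
time_s: 26.15
ee_pos: [0.525, 0.1379, 0.1214]
orientation: [0.0, 0.989, 0.149, 0.001]
wrist_force: [-0.2, 0.4, 1.2]
gripper_width: 0.0852
t 26.15 pos [0.525  0.1379 0.1214] yaw 17.16 w 0.0852 F [-0.2  0.4  1.2] q6 1.39
travel cm [ -8.31 -15.67   0.13] turn [ 1.000e-02 -9.000e-02  1.316e+01]
```

View pics/j.png

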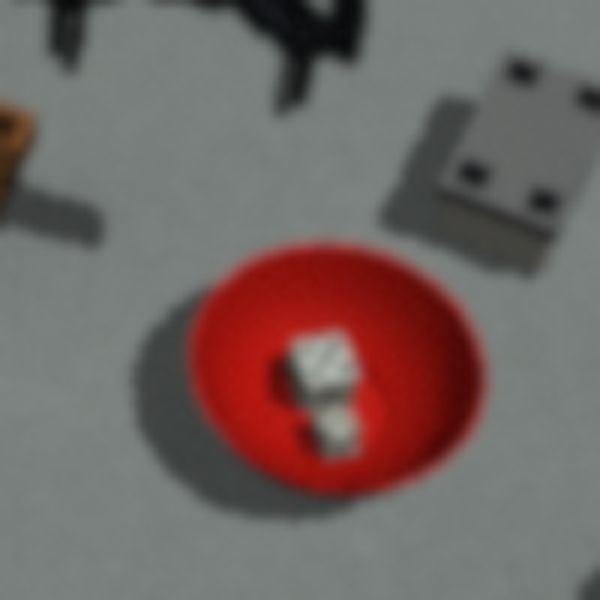

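Both dice are in the bowl, the large one at about (325,365) and the small one at (337,430). Now the small box.

```bash
python3 -m crank '[{"travel":[-2,-4,0],"turn":[0,0,3],"hand":1},{"travel":[-4,-8,0],"turn":[0,0,7],"hand":1},{"travel":[-6.5,-12,0],"turn":[0,0,11],"hand":1},{"travel":[-8.3,-15.7,0],"turn":[0,0,13.2],"hand":1},{"travel":[-8.3,-15.7,0],"turn":[0,0,13.2],"hand":1},{"travel":[-8.3,-15.7,0],"turn":[0,0,13.2],"hand":1},{"travel":[-8.3,-15.7,0],"turn":[0,0,13.2],"hand":1}]' 40
python3 plan.py .39935 .2632 .021 4
```

```text
time_s: 27.08
ee_pos: [0.3999, 0.263, 0.1205]
orientation: [0.0, 0.999, 0.033, 0.0]
wrist_force: [-0.9, -0.9, -0.8]
gripper_width: 0.0853
t 27.075 pos [0.3999 0.263  0.1205] yaw 3.79 w 0.0853 F [-0.9 -0.9 -0.8] q6 1.93
travel cm [-0.05 -0.03  9.95] turn [ 0.01 -0.01 -0.21]
```

```bash
python3 -m crank '[{"travel":[-0.05,0,3],"turn":[0,0,-0.2],"hand":1},{"travel":[-0.05,0,6],"turn":[0,0,-0.2],"hand":1},{"travel":[-0.05,0,8.5],"turn":[0,0,-0.2],"hand":1},{"travel":[-0.05,0,9.8],"turn":[0,0,-0.2],"hand":1},{"travel":[-0.05,0,9.95],"turn":[0,0,-0.2],"hand":1},{"travel":[-0.05,0,9.95],"turn":[0,0,-0.2],"hand":1},{"travel":[-0.05,0,9.95],"turn":[0,0,-0.2],"hand":0.6},{"travel":[-0.05,0,9.95],"turn":[0,0,-0.2],"hand":0.4},{"travel":[-0.05,0,9.95],"turn":[0,0,-0.2],"hand":0.2},{"travel":[-0.05,0,9.95],"turn":[0,0,-0.2],"hand":0.2},{"travel":[-0.05,0,9.95],"turn":[0,0,-0.2],"hand":0.2},{"travel":[-0.05,0,9.95],"turn":[0,0,-0.2],"hand":0.2}]' 40
python3 plan.py .5993 -.2392 .13 11.2
```

```text
time_s: 28.58
ee_pos: [0.3994, 0.2641, 0.0221]
orientation: [-0.001, 0.999, 0.035, 0.001]
wrist_force: [-1.7, 0.6, 5.6]
gripper_width: 0.0575
t 28.575 pos [0.3994 0.2641 0.0221] yaw 4.03 w 0.0575 F [-1.7  0.6  5.6] q6 1.93
travel cm [ 16.42  51.6  -10.82] turn [-0.06 -0.1  -7.17]
```

```bash
python3 -m crank '[{"travel":[0,0,-1],"turn":[0,0,0],"hand":0.2},{"travel":[0,0,-3],"turn":[0,0,0],"hand":0.2},{"travel":[0,0,-6],"turn":[0,0,0],"hand":0.2},{"travel":[0,0,-9],"turn":[0,0,0],"hand":0.2},{"travel":[0,0,-11],"turn":[0,0,0],"hand":0.2},{"travel":[0,0,-11],"turn":[0,0,0],"hand":0.2},{"travel":[0,0,-11],"turn":[0,0,0],"hand":0.2}]' 40
python3 plan.py .5993 -.2392 .13 11.2
python3 - <<'E'
from h import *
from station import robot
c=robot.read_camera("scene");np.savez("s7.npz",**c)
u,v=map(int,w2px(c,(.4,.263,.13)))
cv2.imwrite(f"pics/k.png",cv2.resize(c["image"][v-50:v+50,u-50:u+50],(600,600),interpolation=2))
E
```

```text
time_s: 29.45
ee_pos: [0.3977, 0.263, 0.1295]
orientation: [0.0, 0.999, 0.035, -0.001]
wrist_force: [-0.6, -0.3, -2.5]
gripper_width: 0.0571
t 29.45 pos [0.3977 0.263  0.1295] yaw 4.03 w 0.0571 F [-0.6 -0.3 -2.5] q6 1.93
travel cm [ 1.658e+01  5.151e+01 -4.000e-02] turn [ 0.04  0.11 -7.17]
```

View pics/k.png

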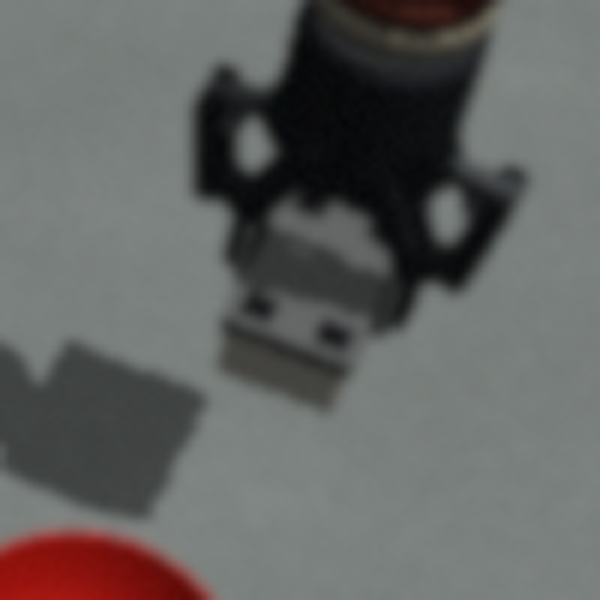

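The box is held level and lifted clear, with its lid marks at (258,307) and (333,332). I'll carry it over to the large box.

```bash
python3 -m crank '[{"travel":[1,3,0],"turn":[0,0,-0.5],"hand":0.2},{"travel":[2.5,7.5,0],"turn":[0,0,-1],"hand":0.2},{"travel":[4,12,0],"turn":[0,0,-1.5],"hand":0.2},{"travel":[5.5,17,0],"turn":[0,0,-2],"hand":0.2},{"travel":[7,22,0],"turn":[0,0,-3],"hand":0.2},{"travel":[8.5,27,0],"turn":[0,0,-4],"hand":0.2},{"travel":[10.2,32,0],"turn":[0,0,-5],"hand":0.2},{"travel":[12,37,0],"turn":[0,0,-6],"hand":0.2},{"travel":[13.5,42,0],"turn":[0,0,-7],"hand":0.2},{"travel":[15,46.5,0],"turn":[0,0,-7.2],"hand":0.2},{"travel":[16,50,0],"turn":[0,0,-7.2],"hand":0.2},{"travel":[16.6,51.5,0],"turn":[0,0,-7.2],"hand":0.2},{"travel":[16.6,51.5,0],"turn":[0,0,-7.2],"hand":0.2},{"travel":[16.6,51.5,0],"turn":[0,0,-7.2],"hand":0.2},{"travel":[16.6,51.5,0],"turn":[0,0,-7.2],"hand":0.2},{"travel":[16.6,51.5,0],"turn":[0,0,-7.2],"hand":0.2}]'
python3 plan.py .5993 -.2388 .08 11.2
python3 - <<'E'
from h import *
from station import robot
c=robot.read_camera("scene");np.savez("s8.npz",**c)
u,v=map(int,w2px(c,(.6,-.24,.1)))
a=cv2.resize(c["image"][v-50:v+50,u-50:u+50],(600,600),interpolation=2)
cv2.imwrite("pics/l.png",a)
E
```

```text
time_s: 31.5
ee_pos: [0.6002, -0.2378, 0.131]
orientation: [0.0, 0.995, 0.098, 0.0]
wrist_force: [0.8, 0.7, -1.6]
gripper_width: 0.0571
t 31.5 pos [ 0.6002 -0.2378  0.131 ] yaw 11.28 w 0.0571 F [ 0.8  0.7 -1.6] q6 0.88
travel cm [-0.11  0.08  5.1 ] turn [ 0.   -0.01  0.08]
```

View pics/l.png

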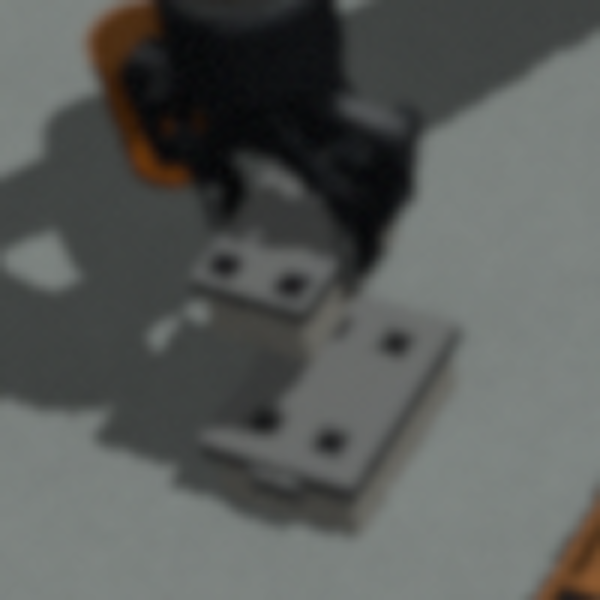

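The box hangs above the large one. Its visible lid marks are at (225,264) and (291,284), and the matching recesses are at (265,419) and (330,440). I'll compare the two pairs in world coordinates.

Run:
```python
from h import *
c=np.load("s8.npz");im=c["image"];u,v=map(int,w2px(c,(.6,-.24,.1)))
g=cv2.cvtColor(cv2.resize(im,None,fx=8,fy=8,interpolation=2),cv2.COLOR_BGR2GRAY)
def ref(X,Y,z):
    # darkest-weighted centroid around
    x=u-50+X/6;y=v-50+Y/6;cx,cy=x*8+3.5,y*8+3.5
    for _ in range(5):
        x0,y0=int(cx)-20,int(cy)-20;w=g[y0:y0+41,x0:x0+41].astype(float);W=np.clip(np.percentile(w,70)-15-w,0,None)
        yy,xx=np.indices(W.shape);cx=x0+(W*xx).sum()/W.sum();cy=y0+(W*yy).sum()/W.sum()
    return px2w(c,(cx+.5)/8-.5,(cy+.5)/8-.5,z)
zs=.1310-.0221+.045
a=[ref(225,264,zs),ref(291,284,zs)]
for zr in (.039,.041,.045):
  b=[ref(265,419,zr),ref(330,440,zr)]
  print(zr,np.round(b,4).tolist(),"diff",(np.mean(b,0)-np.mean(a,0)).round(4))
print(np.round(a,4).tolist())
th=np.radians(11.2)
print("expected pair mid for box at TCP",.6002+.034*np.cos(th),-.2378+.034*np.sin(th))
```

```text
0.039 [[0.6301, -0.2529, 0.039], [0.6236, -0.2167, 0.039]] diff [-0.0049 -0.0034 -0.1149]
0.041 [[0.6313, -0.2515, 0.041], [0.6248, -0.2154, 0.041]] diff [-0.0037 -0.002  -0.1129]
0.045 [[0.6336, -0.2488, 0.045], [0.6272, -0.2128, 0.045]] diff [-0.0014  0.0006 -0.1089]
[[0.6349, -0.2481, 0.1539], [0.6285, -0.2147, 0.1539]]
expected pair mid for box at TCP 0.6335524752818724 -0.23119603205852096
```

The two cameras agree to within a couple of millimetres: a shift of about -1.5 mm in x and -1 mm in y, inside the ±3 mm fit tolerance. I'll lower in steps and watch the force.

```bash
python3 -m crank '[{"travel":[-0.15,0.07,1.5],"turn":[0,0,0],"hand":0.2},{"travel":[-0.15,0.07,3],"turn":[0,0,0],"hand":0.2},{"travel":[-0.15,0.07,4.5],"turn":[0,0,0],"hand":0.2},{"travel":[-0.15,0.07,5.5],"turn":[0,0,0],"hand":0.2},{"travel":[-0.15,0.07,5.9],"turn":[0,0,0],"hand":0.2},{"travel":[-0.15,0.07,5.9],"turn":[0,0,0],"hand":0.2},{"travel":[-0.15,0.07,5.9],"turn":[0,0,0],"hand":0.2},{"travel":[-0.15,0.07,5.9],"turn":[0,0,0],"hand":0.2}]'
python3 plan.py .5988 -.2388 .0621 11.2
python3 - <<'E'
from h import *
from station import robot
c=robot.read_camera("scene");np.savez("s9.npz",**c)
u,v=map(int,w2px(c,(.6,-.24,.07)))
cv2.imwrite("pics/m.png",cv2.resize(c["image"][v-35:v+40,u-35:u+40],(600,600),interpolation=2))
E
```

```text
time_s: 32.55
ee_pos: [0.5994, -0.2399, 0.0726]
orientation: [0.0, 0.995, 0.098, 0.001]
wrist_force: [0.4, -0.0, -1.2]
gripper_width: 0.0571
t 32.55 pos [ 0.5994 -0.2399  0.0726] yaw 11.23 w 0.0571 F [ 0.4 -0.  -1.2] q6 0.88
travel cm [-0.04 -0.12  1.05] turn [ 0.05 -0.06  0.03]
```

View pics/m.png

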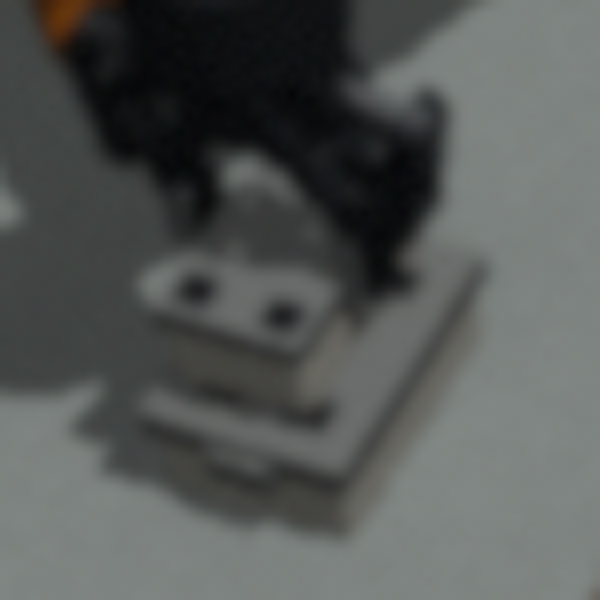

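The box is about 6 mm above the lid, with the recess visible under its right front corner at about (318,412). I'll keep lowering.

```bash
python3 -m crank '[{"travel":[-0.03,-0.08,0.2],"turn":[0,0,0],"hand":0.2},{"travel":[-0.03,-0.08,0.4],"turn":[0,0,0],"hand":0.2},{"travel":[-0.03,-0.08,0.6],"turn":[0,0,0],"hand":0.2},{"travel":[-0.03,-0.08,0.75],"turn":[0,0,0],"hand":0.2},{"travel":[-0.03,-0.08,0.75],"turn":[0,0,0],"hand":0.2},{"travel":[-0.03,-0.08,0.75],"turn":[0,0,0],"hand":0.2}]'
python3 -m crank '[{"travel":[0,0,0.1],"turn":[0,0,0],"hand":0.2},{"travel":[0,0,0.2],"turn":[0,0,0],"hand":0.2},{"travel":[0,0,0.3],"turn":[0,0,0],"hand":0.2},{"travel":[0,0,0.3],"turn":[0,0,0],"hand":0.2}]'
python3 plan.py .5988 -.2388 .0621 11.2
```

```text
time_s: 33.35
ee_pos: [0.5986, -0.2389, 0.0643]
orientation: [0.0, 0.995, 0.098, 0.0]
wrist_force: [0.3, 0.6, -1.6]
gripper_width: 0.057
time_s: 33.85
ee_pos: [0.5986, -0.239, 0.0622]
orientation: [0.0, 0.995, 0.098, 0.0]
wrist_force: [-3.0, 1.3, 4.1]
gripper_width: 0.0574
t 33.85 pos [ 0.5986 -0.239   0.0622] yaw 11.23 w 0.0574 F [-3.   1.3  4.1] q6 0.88
travel cm [ 0.02 -0.02  0.01] turn [ 0.01 -0.    0.03]
```

The feet are in: there was no contact force 2.7 mm below lid level, and 4 N at the seated height of 62.2 mm. I'll release.

```bash
python3 -m crank '[{"travel":[0,0,0.03],"turn":[0,0,0],"hand":0.4},{"travel":[0,0,0.03],"turn":[0,0,0],"hand":0.6},{"travel":[0,0,0.03],"turn":[0,0,0],"hand":0.8},{"travel":[0,0,0],"turn":[0,0,0],"hand":0.8},{"travel":[0,0,0],"turn":[0,0,0],"hand":0.8},{"travel":[0,0,-1],"turn":[0,0,0],"hand":0.8},{"travel":[0,0,-4],"turn":[0,0,0],"hand":0.8},{"travel":[0,0,-8],"turn":[0,0,0],"hand":0.8},{"travel":[0,0,-12],"turn":[0,0,0],"hand":0.8},{"travel":[0,0,-15],"turn":[0,0,0],"hand":0.8},{"travel":[-4,0,-16],"turn":[0,0,0],"hand":0.8},{"travel":[-8,0,-16],"turn":[0,0,0],"hand":0.8},{"travel":[-12,0,-16],"turn":[0,0,0],"hand":0.8},{"travel":[-16,0,-16],"turn":[0,0,0],"hand":0.8},{"travel":[-20,0,-16],"turn":[0,0,0],"hand":0.8},{"travel":[-20,0,-16],"turn":[0,0,0],"hand":0.8},{"travel":[-20,0,-16],"turn":[0,0,0],"hand":0.8}]'
python3 - <<'E'
from h import *
from station import robot
c=robot.read_camera("scene");np.savez("s10.npz",**c)
u,v=map(int,w2px(c,(.6,-.24,.06)))
a=cv2.resize(c["image"][v-35:v+40,u-35:u+40],(600,600),interpolation=2)
cv2.imwrite("pics/n.png",a)
t=robot.read_camera("top");np.savez("t10.npz",**t);cv2.imwrite("pics/o.png",t["image"]);cv2.imwrite("pics/p.png",c["image"])
P=cloud(t);m=(abs(P[...,0]-.6)<.035)&(abs(P[...,1]+.24)<.02);m&=P[...,2]<.12;Q=P[m];print(len(Q),np.median(Q[:,2]));A=np.c_[Q[:,:2]-[.6,-.24],np.ones(len(Q))];print(np.linalg.lstsq(A,Q[:,2],rcond=None)[0])
E
```

```text
time_s: 35.98
ee_pos: [0.4028, -0.278, 0.2221]
orientation: [0.0, 0.995, 0.098, 0.001]
wrist_force: [-0.5, 0.1, -0.3]
gripper_width: 0.0768
337 0.08562493381409109
[ 0.00569001 -0.00509317  0.08572637]
```

View pics/n.png

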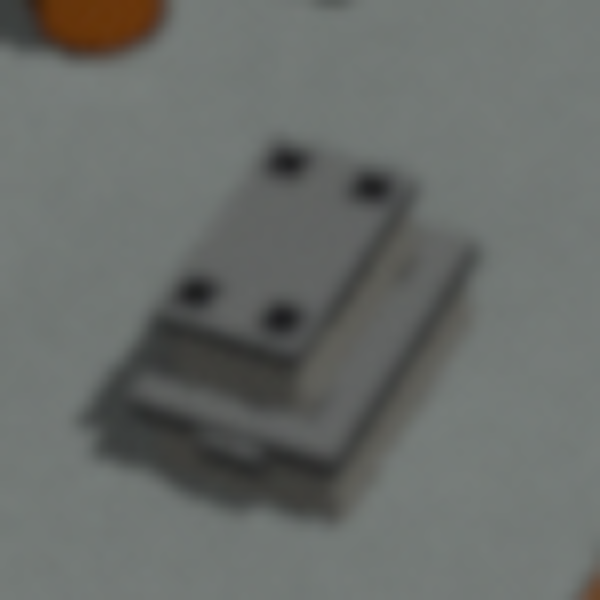

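View pics/o.png

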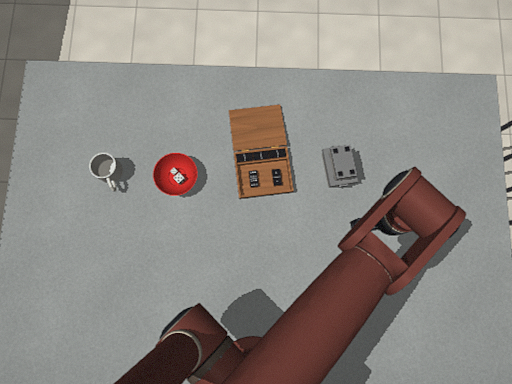

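View pics/p.png

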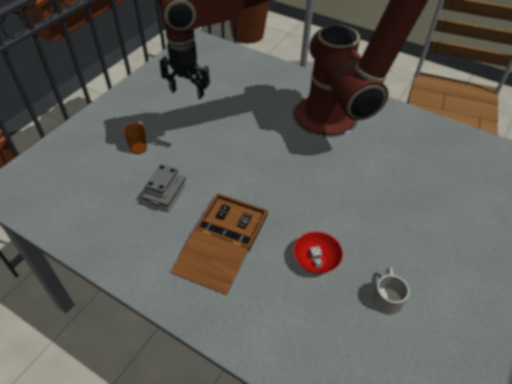

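The stack sits flush with no visible gap. Its top is at 85.6 mm (85 expected) and level to 0.4°. Both dominoes are face up in the bay and both dice are in the bowl. I'll check that the cup and glass haven't moved, then hand in.

Run:
```python
from h import *
from station import robot
a=np.load("scene0.npz");b=np.load("s10.npz")
for n,p in dict(cup=(.583,.467,.03),glass=(.495,-.462,.04)).items():
    u,v=map(int,w2px(a,p));f=lambda c:cv2.cvtColor(c["image"],6)[v-25:v+25,u-22:u+22].astype(np.float32)
    print(n,cv2.phaseCorrelate(f(a),f(b),cv2.createHanningWindow((44,50),5)))
t=cloud(np.load("t10.npz"))
for u,v in ((253,178),(276,177)): print(t[v,u].round(4))
print(robot.get_state()["time_s"],robot.hand_in())
```

```text
cup ((0.5629212379028345, -0.031019570500625093), 0.9193938496907552)
glass ((0.5495148249103146, 0.05663780631002524), 0.6773381703694662)
[0.5577 0.0134 0.014 ]
[ 0.5621 -0.0549  0.0177]
the job is handed in; nothing more can be done
36.075 None
```

The table is cleared and I handed the job in at about 36 s of the 120 s allowed. `hand_in` reports no verdict.

- **Dominoes:** both lie flat and face up, side by side in the empty bay. Their depth readings were 14 and 18 mm, against an expected 16 mm.
- **Dice:** both are in the red bowl, next to each other.
- **Boxes:** the small box sits lengthwise on the large one with its feet in the recesses. Its lid top measured 85.6 mm (85 expected), was level to about 0.4°, and showed no visible gap. The feet entered with almost no force.
- **Cup and glass:** neither was touched. Comparing the first and last images gave the same 0.55 px shift for both, which I take to be an offset of the method rather than real movement.

Before the box placement, the scene camera differed from the top camera by 1–3 mm on the recess positions. I used a value between them, within the fit tolerance. The small die's angle was also uncertain, since only the top view gave a usable fit, but the grasp held.

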